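# Hold the inspection mirror on a clamped block's mark

### The arm

A 6-joint arm with a two-finger parallel gripper is mounted at the origin on a cart in front of the work surface, level with it; the furniture and walls round the work are solid. World frame = base frame: x ahead of the robot, y to its left, z up, the work surface at z = 0. Lengths are in mm, angles in rad, forces in N, time in s.
With the tool pointing down it reaches from about 350 to 725 mm from the base axis. Payload 4.3 kg.
Tool frame: the origin (TCP) lies midway between the tips of the shut fingers; the grasp point (between the pads) lies 19 mm behind it; x points along the fingers, y is the direction in which the jaws open and shut, and the axes are right-handed (so a half turn about x gives the same grasp; the last joint's range is limited). The gripper opens to 85 mm and grips with 20 to 120 N. Pads are 22 mm wide; open, the fingers measure 114 mm over their backs; the gripper's body (76 mm by 85 mm) begins 54 mm behind the grasp point. The pads swing forward as they close: fully open they stand 13 mm farther back than shut.
Start: joints at [-1.295, 0.377, 0.081, 1.274, 0, 1.46], TCP at [216.386, -532.77, 231.329] pointing down, gripper open.
Joint ranges: [-2.72, 2.72], [-0.84, 1.66], [-1.02, 1.22], [-1.77, 2.12], [-1.37, 1.28], [-3.14, 3.14]. Speed limits (rad/s): [2.57, 2.57, 3.14, 3.14, 3.14, 3.14].

### API

Orientations are given as a 3x3 rotation matrix whose columns are the frame's x, y, z axes.
In Python, from plant import robot gives the robot as it stands. Calls block until the motion is done:
- robot.goto(position, orientation): joint-space move of the TCP to a pose.
- robot.movel(position, ori=None, max_speed=150): straight line of the TCP; ori=None keeps the orientation; max_speed is the mean speed in mm/s.
- robot.move_j(angles): joint-space move.
- robot.command_gripper(opening, strength=None): finger opening in mm; strength is the grip in N (None keeps the last); returns when the fingers have stopped.
- robot.pause(seconds).
- robot.inverse_kinematics(position, orientation): joint angles nearest the present ones, or None.
- robot.read_camera(name): name is "side" or "top"; returns a dict with "frame" (384x512x3 uint8, blue, green, red), "K" (3x3 intrinsics, pixels), "eye" and "rotation" of the camera in the world. Camera axes: x right, y down, z forward; pixel columns grow to the right and rows downward; lengths in mm; the calibration is good to about 2 mm. A picture is of the moment at which its call begins. There is no depth.
A pose or a line that the arm cannot do raises robot.Unreachable and nothing moves.
- robot.finish_job(): hands the job in, once; it reports no verdict.
Readings, each from a call of its own:
- robot.get_t(): time.
- robot.get_joints(): joint angles.
- robot.get_joint_velocities(): joint speeds.
- robot.get_tau(): joint torques, N m.
- robot.get_tool_pos(): TCP position.
- robot.get_orientation(): TCP orientation.
- robot.get_ft_force(): force on the tool from outside, world axes, zero at the start.
- robot.get_ft_torque(): the same for the moment, N m.
- robot.get_opening(): finger opening in mm.
Only numpy, scipy, OpenCV 4.12 (cv2) and the standard library are available. Lean on these libraries where they do the work, as an engineer would, in place of code of your own. Each camera call takes 0.05 s, during which the arm holds its last target.

### The job

Set the drilled block into the pocket of the aluminium nest with its red-dotted end towards the mirror, and swing the red lever fully shut over it. Then turn the spring-loaded mirror by its yellow handle until the small blue camera sees the red dot in the mirror (the red needle then points at the dot), and finish while still holding the handle at that angle. Leave the other things on the bench alone.

Things in the scene. Friction and masses are not known exactly. Their poses are not given: they have to be found in the camera images.
- block: White-grey aluminium drilled block, 38 (x) x 62 (y) x 28 (z) mm, loose, about 0.26 kg, standing on the bench; origin at the centre of its underside, z up. Its -y end face bears a red dot 12 mm wide; a red stripe on the top runs along that same end.
- mark (a point): Centre of the red dot on the block's -y end face, 18 mm above the block's underside, 31 mm from its centre.
- pocket (a point): Centre of the pocket floor in the aluminium nest (a fixed plate 122 x 64 mm, 33 mm high). The pocket is 65 (x) x 41 (y) mm and 8 mm deep, its floor 25 mm above the bench. +x of this frame points along the pocket towards the mirror side: the block's dotted (-y) end belongs there, with the block's -y axis along this +x. A seated block stands 20 mm out of the nest.
- lever (a joint): Swing lever of the nest on a vertical hinge: 0 = fully open (pointing along the pocket frame's -y, clear of the pocket), grows counter-clockwise seen from above to 1.571 = shut at the stop (pointing along its +x, over the block, 2 mm above a seated block's top). Light friction, stays where left. Red arm 7 mm thick, its underside 55 mm above the bench.
- lever_hinge (a point): Hinge of the lever, on its vertical axis, 55 mm above the bench, 64 mm behind the pocket centre (pocket frame -x).
- lever_pin (a point): Middle (height 80 mm) of the upright round black pin on the lever's end, 12 mm thick, standing from 62 to 98 mm above the bench, 64 mm from the hinge axis. Can be pinched from above and turns freely enough in the grip.
- mirror (a joint): Angle of the mirror about its vertical axis: 0 = home at the stop, where a light spring returns it when let go, grows clockwise seen from above, up to 1.2. Holding it takes about 3 N at the handle. About 0.4 to 0.9 is needed.
- mirror_axis (a point): Point on the mirror's vertical turning axis, in the middle of its reflecting face, 45 mm above the bench. The glass is 62 mm wide and 46 mm high in a black frame (top 74 mm above the bench).
- mirror_handle (a point): Upright round yellow handle pin behind the mirror, 12 mm thick, joined to the mirror by an arm and moving with it on a circle of 60 mm about the mirror axis, exactly opposite to the way the glass faces. Origin at the pin's foot, 72 mm above the bench; the pin is 46 mm high, with a low collar at the foot. Can be pinched from above and turns in the grip.
- camera_lens (a point): Front of the lens of the small blue inspection camera, 45 mm above the bench, fixed to the mirror's foot and looking at the mirror axis, 118 mm away. It sees the dot when the glass faces midway between the directions from the mirror axis to the lens and to the dot.
- needle: Flat red needle, 80 mm long, just over the mirror's foot; origin on the mirror axis at bench height, it points along its own -x axis. Geared to the mirror so that it turns twice the mirror's angle: it always points where the camera's view goes after the mirror.
- screwdriver: Red-black screwdriver, 198 mm, bystander lying on the right.
- tape_measure: Tape measure, bystander on the right.
- pliers: Red-handled pliers, bystander on the right.
- glue_tube: Red glue tube, bystander at the far right.
- thinner_bottle: Small white bottle with blue cap, 92 mm high, bystander standing at the left rear.
- torch: Black torch, 109 mm, bystander at the left rear.
Not all that is in view belongs to the job. There is more than one size of the block; the job needs the middle-sized.

How it is judged:
By the outcome, as a careful person would: the job done as asked, in the order asked, and still so for the second after the job is handed in, while the arm keeps its last pose, push and grip.
It also fails if it takes over 58 s, if anything falls off the work surface, if the arm or the gripper's body presses on something with over 40 N, if the wrist force passes 120 N, or if a joint passes its speed limit or range.

## Working session

There is one attempt and no reset: what is moved stays moved. The work goes in short steps, each a Python script; the robot and the scene stay as the last script left them, time stands still between calls to the robot, and variables do not carry over. Pictures are saved under pics/ and viewed, and the job is handed in when it is done.

```bash
ls; mkdir -p pics; python3 - <<'E'
from plant import robot
import cv2,pickle
for n in("side","top"):
    d=robot.read_camera(n); cv2.imwrite(f"pics/{n}0.png",d["frame"]); pickle.dump(d,open(f"{n}0.pkl","wb"))
    print(n,d["K"],d["eye"],d["rotation"])
print(robot.get_t(),robot.get_orientation())
E
```

```text
pics
side [[428.87060269   0.         257.90168949]
 [  0.         428.87060269 189.51436238]
 [  0.           0.           1.        ]] [-137.4178011   898.0275541  1108.73136698] [[-0.8225271  -0.36079515  0.4396317 ]
 [-0.56842923  0.54649797 -0.61500258]
 [-0.01836788 -0.7557558  -0.6545959 ]]
top [[367.30784916   0.         255.8983663 ]
 [  0.         367.30784916 191.04750443]
 [  0.           0.           1.        ]] [ 232.15957773  -46.93561333 1597.63822211] [[-0.00140046 -0.98163298  0.19077403]
 [-0.99991451 -0.0011055  -0.01302869]
 [ 0.01300029 -0.19077597 -0.98154751]]
0.1 [[-4.82134668e-04  3.76339376e-01 -9.26481755e-01]
 [ 1.72372451e-03 -9.26480173e-01 -3.76339631e-01]
 [-9.99998398e-01 -1.77844569e-03 -2.02017197e-04]]
```

View pics/side0.png

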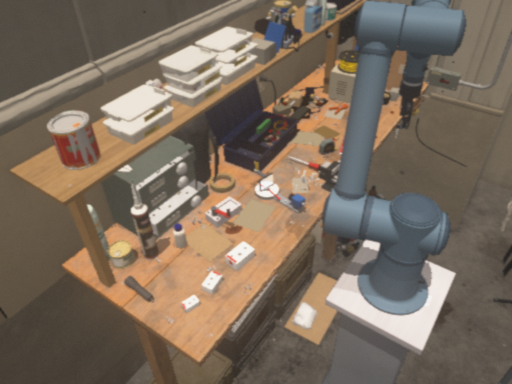

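View pics/top0.png

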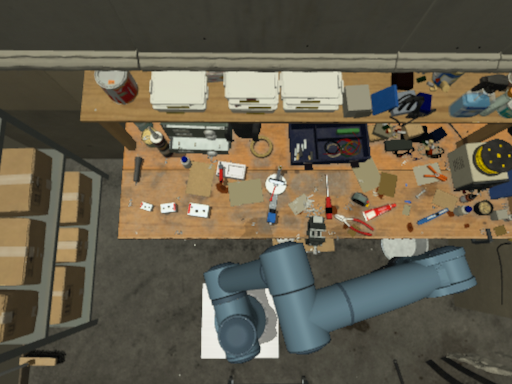

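```bash
python3 - <<'E'
import cv2
s=cv2.imread("pics/side0.png");t=cv2.imread("pics/top0.png")
cv2.imwrite("pics/s0z.png",cv2.resize(s[165:315,165:320],None,fx=5,fy=4,interpolation=cv2.INTER_CUBIC)[:600] if 0 else cv2.resize(s[165:315,165:320],(775,750),interpolation=cv2.INTER_CUBIC)[:600])
cv2.imwrite("pics/t0z.png",cv2.resize(t[145:235,130:290],(800,450),interpolation=cv2.INTER_CUBIC))
E
```

```text
(no output)
```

View pics/s0z.png

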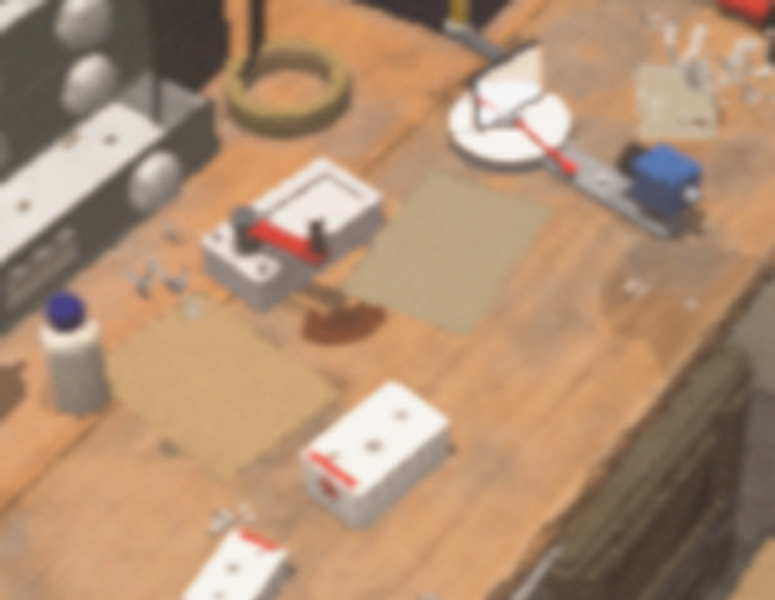

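View pics/t0z.png

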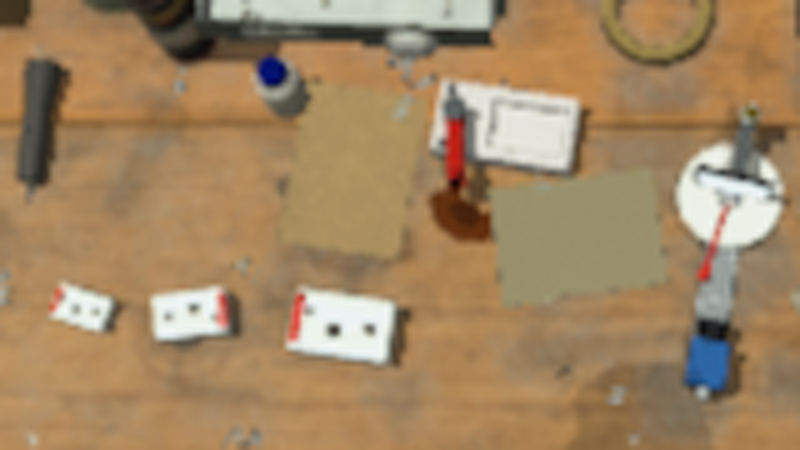

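```bash
cat > h.py <<'E'
import numpy as np,cv2
def ray(d,u,v):
    r=d["rotation"]@np.linalg.inv(d["K"])@np.array([u,v,1.]); return np.array(d["eye"]),r/np.linalg.norm(r)
def onz(d,u,v,z):
    o,r=ray(d,u,v); return o+r*(z-o[2])/r[2]
def proj(d,P):
    p=d["K"]@(np.array(d["rotation"]).T@(np.array(P)-d["eye"])); return p[:2]/p[2]
def tri(d1,p1,d2,p2):
    A=[];b=[]
    for d,p in((d1,p1),(d2,p2)):
        o,r=ray(d,*p);M=np.eye(3)-np.outer(r,r);A.append(M);b.append(M@o)
    A=np.vstack(A);b=np.hstack(b);x=np.linalg.lstsq(A,b,rcond=None)[0];return x,np.linalg.norm(A@x-b)
def blobs(img,mask,amin=8):
    n,l,s,c=cv2.connectedComponentsWithStats(mask.astype(np.uint8),connectivity=4)
    return [(c[i],s[i],l==i) for i in range(1,n) if s[i,4]>=amin]
E
python3 - <<'E'
import pickle
from h import *
for n,(x0,y0,x1,y1) in(("side",(165,165,320,315)),("top",(130,145,290,235))):
    d=pickle.load(open(n+"0.pkl","rb"));f=d["frame"];h=cv2.cvtColor(f,cv2.COLOR_BGR2HSV)
    roi=np.zeros(f.shape[:2],bool);roi[y0:y1,x0:x1]=1
    H,S,V=[h[...,i].astype(int) for i in range(3)]
    for nm,m in(("white",(S<45)&(V>185)),("red",((H<6)|(H>174))&(S>150)&(V>110)),("blue",(H>100)&(H<130)&(S>110)&(V>60)),("yellow",(H>20)&(H<32)&(S>120)&(V>120))):
        for c,s,_ in blobs(f,roi&m,4): print(n,nm,c.round(1),s,onz(d,*c,28)[:2].round(0))
E
```

```text
side white [167.3 166.5] [165 165   7   5  22] [983. -30.]
side white [179.9 165.8] [178 165   5   3  10] [943. -63.]
side white [266.6 187.4] [255 175  24  22 306] [ 567. -146.]
side white [181.8 178.8] [180 177   5   5  20] [879.  -4.]
side white [178.5 199.2] [165 186  32  31 383] [807.  94.]
side white [195.2 198. ] [193 196   6   5  20] [759.  53.]
side white [228.  204.4] [216 197  25  15 213] [633.  13.]
side white [284.7 199.6] [283 199   4   2   7] [ 472. -125.]
side white [212.3 215.7] [206 210  14  11  58] [644.  92.]
side white [177.7 232.6] [174 231   9   5  26] [691. 224.]
side white [240.6 252. ] [227 242  27  24 310] [457. 173.]
side white [210.8 281.1] [202 272  20  19 212] [464. 319.]
side white [190.5 301.6] [182 295  17  15 133] [466. 411.]
side white [305.6 309.7] [296 303  21  12 169] [170. 245.]
side red [314.5 166.1] [309 165  10   4  27] [ 478. -366.]
side red [221.  212.7] [215 210  13   7  32] [627.  62.]
side blue [297.7 197.8] [293 195  11   6  42] [ 436. -160.]
side blue [177.3 226.2] [175 225   6   4  16] [713. 201.]
top white [202.5 146.6] [173 145  55   5 215] [738. 169.]
top white [233.8 169.9] [221 162  25  17 268] [632.  29.]
top white [217.1 170.2] [216 167   3   7  11] [630. 103.]
top white [274.3 185. ] [265 174  21  21 234] [ 564. -148.]
top white [283.2 178.6] [282 177   4   4  11] [ 593. -188.]
top white [146.2 206.2] [141 202  11   9  67] [470. 404.]
top white [166.6 207.3] [160 202  14  11 110] [465. 316.]
top white [198.6 209.7] [187 203  22  14 212] [455. 179.]
top red [220.6 174.5] [219 169   4  12  41] [611.  87.]
top red [270.6 198.7] [270 197   2   4   7] [ 503. -131.]
top red [188.8 207.8] [188 204   3   9  11] [463. 221.]
top blue [183.9 158.7] [182 156   5   6  24] [683. 250.]
top blue [271.1 217. ] [267 212   9  11  76] [ 424. -133.]
top yellow [260.9 151.4] [251 145  21  12  68] [717. -90.]
```

```bash
python3 - <<'E'
import pickle
from h import *
D={n:pickle.load(open(n+"0.pkl","rb")) for n in("side","top")}
print("shelf corner",tri(D["side"],(82,223),D["top"],(82,122)))
for n,(x0,y0,x1,y1) in(("side",(195,262,228,300)),("top",(154,195,182,219)),("side",(198,190,250,245)),("top",(210,155,252,185))):
    f=D[n]["frame"][y0:y1,x0:x1]
    w=x1-x0;k=min(800//w,600//(y1-y0))
    cv2.imwrite(f"pics/c_{n}_{x0}.png",cv2.resize(f,None,fx=k,fy=k,interpolation=cv2.INTER_NEAREST));print(n,k)
E
```

```text
shelf corner (array([702.19610992, 538.70602802, 347.757007  ]), np.float64(36.802905642628374))
side 15
top 25
side 10
top 19
```

```bash
cd pics; python3 - <<'E'
import cv2,numpy as np
a=[cv2.imread(f) for f in("c_side_195.png","c_top_154.png","c_side_198.png","c_top_210.png")]
a=[cv2.resize(i,(400,300)) for i in a]
cv2.imwrite("c_all.png",np.vstack([np.hstack(a[:2]),np.hstack(a[2:])]))
E
```

```text
(no output)
```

View pics/c_all.png

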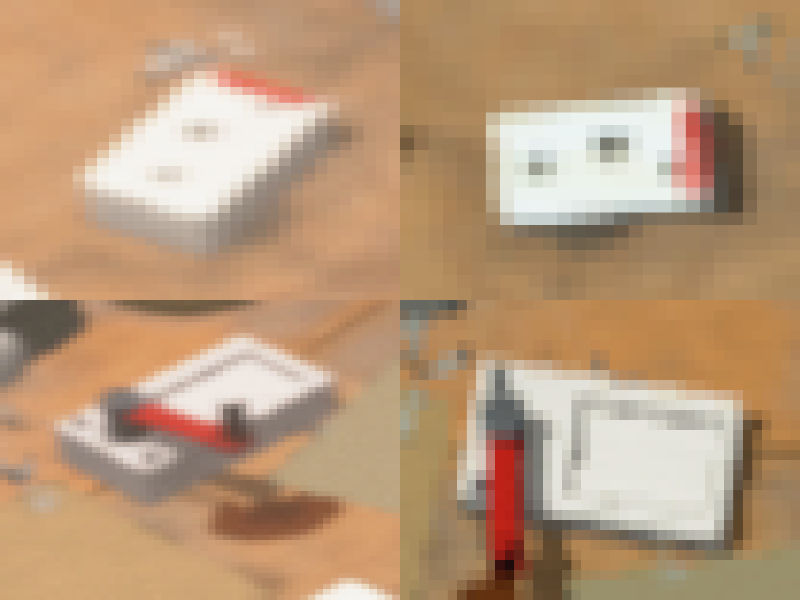

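```bash
cat >> h.py <<'E'
def face(d,box,z,kind,k=8,thr=(95,185)):
    x0,y0,x1,y1=box
    g=cv2.resize(d["frame"][y0:y1,x0:x1],None,fx=k,fy=k,interpolation=cv2.INTER_CUBIC)
    h=cv2.cvtColor(g,cv2.COLOR_BGR2HSV);H,S,V=[h[...,i].astype(int) for i in range(3)]
    m=(S<thr[0])&(V>thr[1])
    if kind=="block": m|=((H<5)|(H>172))&(S>95)&(V>150)
    m=cv2.morphologyEx(m.astype(np.uint8)*255,cv2.MORPH_OPEN,np.ones((k,k)))
    c=max(cv2.findContours(m,cv2.RETR_EXTERNAL,cv2.CHAIN_APPROX_NONE)[0],key=cv2.contourArea)
    pts=np.array([onz(d,x0+(p[0]+.5)/k-.5,y0+(p[1]+.5)/k-.5,z)[:2] for p in c[:,0]])
    cv2.drawContours(g,[c],-1,(255,0,255),1)
    return pts,g
def rect(pts):
    (cx,cy),(w,h),a=cv2.minAreaRect(pts.astype(np.float32)); 
    if w<h: w,h,a=h,w,a+90
    return np.array([cx,cy]),w,h,(a+90)%180-90
E
python3 - <<'E'
import pickle
from h import *
D={n:pickle.load(open(n+"0.pkl","rb")) for n in("side","top")}
G=[]
for n,b,z,k in(("side",(195,262,228,300),28,"block"),("top",(154,195,182,219),28,"block"),("side",(198,190,250,245),33,"nest"),("top",(210,155,252,185),33,"nest")):
    p,g=face(D[n],b,z,k); print(n,k,rect(p)); G.append(cv2.resize(g,(400,300)))
cv2.imwrite("pics/c_fit.png",np.vstack([np.hstack(G[:2]),np.hstack(G[2:])]))
E
```

```text
side block (array([469.47290039, 299.64959717]), 109.11099243164062, 60.26757049560547, -67.94038963317871)
top block (array([466.54327393, 313.28649902]), 65.47486114501953, 42.051361083984375, -82.84967756271362)
side nest (array([624.5291748 ,   3.98976898]), 109.38005828857422, 73.73556518554688, 81.62794494628906)
top nest (array([632.61682129,  36.58783722]), 109.2831802368164, 66.70406341552734, 80.91413116455078)
```

View pics/c_fit.png

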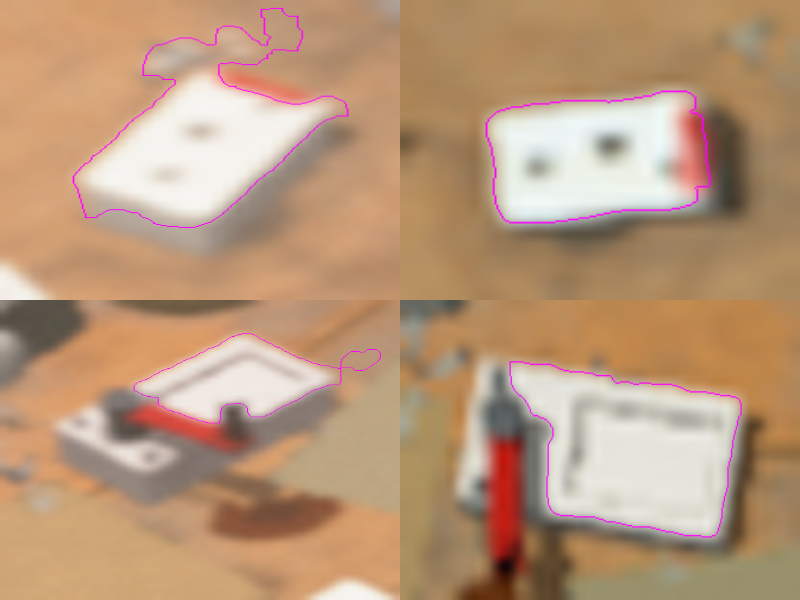

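```bash
cat >> h.py <<'E'
from scipy.ndimage import map_coordinates
def edges(d,c,ang,L,W,z,ch=(0,0,0,0),skip={},win=9.,trim=.15,n=25):
    """rect centre c, long axis at ang; edges order: +l,-l,+w,-w. Returns per-edge offset(signed dist from c along normal), angle"""
    u=np.array([np.cos(ang),np.sin(ang)]);v=np.array([-u[1],u[0]]);out=[]
    for i,(nn,t,h,l) in enumerate(((u,v,L/2,W),(-u,v,L/2,W),(v,u,W/2,L),(-v,u,W/2,L))):
        img=d["frame"][...,ch[i]].astype(float); P=[]
        lo,hi=skip.get(i,(-.5+trim,.5-trim))
        for s in np.linspace(lo,hi,n)*l:
            e=np.linspace(-win,win,73);pts=[proj(d,[*(c+nn*(h+x)+t*s),z]) for x in e];pts=np.array(pts)
            pr=map_coordinates(img,[pts[:,1],pts[:,0]],order=3)
            g=np.gradient(pr,e); g=np.clip(-g,0,None) # bright inside
            k=g.argmax(); 
            if g[k]<2: continue
            w=g*(abs(e-e[k])<3); P.append((s,h+(w*e).sum()/w.sum()))
        P=np.array(P)
        if len(P)<5: out.append((np.nan,np.nan,0));continue
        A=np.c_[np.ones(len(P)),P[:,0]];wt=np.ones(len(P))
        for _ in range(10):
            q=np.linalg.lstsq(A*wt[:,None],P[:,1]*wt,rcond=None)[0];r=abs(A@q-P[:,1]);wt=1/np.sqrt(1+(r/.7)**2)
        out.append((q[0],q[1],np.median(r)))
    return u,v,out
def fit(d,c,ang,L,W,z,it=3,verbose=1,useedges=(0,1,2,3),**k):
    c=np.array(c,float)
    for _ in range(it):
        u,v,o=edges(d,c,ang,L,W,z,**k)
        # slopes: +w: offset grows with u by q1 => rotation +q1 ; -w: -q1 ; +l along v: -q1 ; -l: +q1
        sg=(-1,1,1,-1);ws=(W,W,L,L)
        a=[sg[i]*o[i][1] for i in useedges if o[i][2]>0 or o[i][0]==o[i][0]];w=[ws[i]**2 for i in useedges if o[i][0]==o[i][0]]
        da=np.average(a,weights=w)
        dl=[x for x in ((o[0][0]-L/2) if 0 in useedges else None, -(o[1][0]-L/2) if 1 in useedges else None) if x is not None]
        dw=[x for x in ((o[2][0]-W/2) if 2 in useedges else None, -(o[3][0]-W/2) if 3 in useedges else None) if x is not None]
        c=c+u*np.mean(dl)+v*np.mean(dw);ang+=np.clip(da,-.1,.1)
    if verbose: print("  c",c.round(2),"ang",round(ang,4),"res",[(round(float(x[0]),1),round(float(x[1]),3),round(float(x[2]),2)) for x in o])
    return c,ang
E
python3 - <<'E'
import pickle
from h import *
D={n:pickle.load(open(n+"0.pkl","rb")) for n in("side","top")}
# block long axis u = toward red end (-y block) ~ world -y
for n in D:
    print(n,"block");fit(D[n],(466,313),-1.65 if 0 else np.radians(-82.85)-0.0,62,38,28,ch=(1,0,0,0))
    fit(D[n],(466,313),np.radians(-88),62,38,28,ch=(1,0,0,0))
    print(n,"nest")
    # plate 122x64 ; u toward mirror
    fit(D[n],(632,36),np.radians(-99),122,64,33,skip={2:(-.25,.4),3:(-.1,.4),1:(-.4,-.2) })
E
```

```text
side block
  c [465.66 316.23] ang -1.4445 res [(28.9, 0.008, 0.08), (28.9, -0.04, 0.19), (20.3, 0.008, 0.14), (20.3, -0.01, 0.09)]
  c [465.67 316.23] ang -1.4446 res [(28.9, 0.007, 0.08), (28.9, -0.039, 0.17), (20.3, 0.007, 0.14), (20.2, -0.011, 0.09)]
side nest
  c [637.39  41.99] ang -1.8328 res [(61.9, -0.071, 0.14), (61.7, 0.033, 0.05), (29.9, 0.076, 0.37), (27.0, 0.185, 2.67)]
top block
  c [465.18 315.74] ang -1.4396 res [(28.6, 0.042, 0.58), (28.6, 0.024, 0.21), (20.0, 0.001, 0.28), (20.0, -0.009, 0.61)]
  c [465.18 315.75] ang -1.4398 res [(28.6, 0.042, 0.57), (28.5, 0.022, 0.22), (19.9, 0.003, 0.36), (20.0, -0.009, 0.61)]
top nest
  c [632.75  43.44] ang -1.7272 res [(62.7, -0.003, 0.39), (62.9, 0.013, 0.04), (32.9, 0.005, 0.42), (32.9, 0.011, 0.36)]
```

```bash
python3 - <<'E'
import pickle
from h import *
D={n:pickle.load(open(n+"0.pkl","rb")) for n in("side","top")}
for a0 in(-1.72,):
  fit(D["top"],(632,42),a0,122,64,33,skip={2:(-.25,.4),3:(-.1,.4),1:(-.4,-.2) },win=7)
  for w in(5,7):
    fit(D["side"],(632,42),a0,122,64,33,skip={2:(-.2,.42),3:(.1,.42),1:(-.42,-.25) },win=w)
  fit(D["side"],(632,42),a0,122,64,33,skip={2:(-.2,.42),3:(.1,.42),1:(-.42,-.25) },win=6,ch=(2,2,2,2))
d=D["side"];g=cv2.resize(d["frame"][190:245,198:250],None,fx=14,fy=14,interpolation=cv2.INTER_CUBIC)
g=g[:600]
c=np.array((632.75,43.4));a=-1.727
def box(g,c,a,L,W,z,col):
    u=np.array([np.cos(a),np.sin(a)]);v=np.array([-u[1],u[0]])
    q=np.array([proj(d,[*(c+u*x*L/2+v*y*W/2),z]) for x,y in((1,1),(1,-1),(-1,-1),(-1,1))])
    q=((q-[198,190]+.5)*14).astype(int);cv2.polylines(g,[q],True,col,1)
box(g,c,a,122,64,33,(255,0,255));box(g,c,a,122,64,0,(255,255,0))
cv2.imwrite("pics/nest_s.png",g)
E
```

```text
c [632.76  43.42] ang -1.7275 res [(62.8, -0.002, 0.31), (62.8, 0.013, 0.04), (32.9, 0.005, 0.42), (32.9, 0.01, 0.33)]
  c [632.51  42.9 ] ang -1.7262 res [(61.6, -0.003, 0.11), (61.7, -0.056, 0.05), (33.4, -0.0, 0.32), (33.4, -0.015, 0.18)]
  c [632.5   42.89] ang -1.7258 res [(61.7, -0.001, 0.09), (61.6, -0.057, 0.07), (33.4, -0.001, 0.37), (33.3, -0.014, 0.2)]
  c [632.22  42.8 ] ang -1.7229 res [(63.2, 0.03, 0.67), (63.4, -0.009, 0.01), (34.0, -0.007, 0.56), (34.0, -0.021, 0.18)]
```

View pics/nest_s.png

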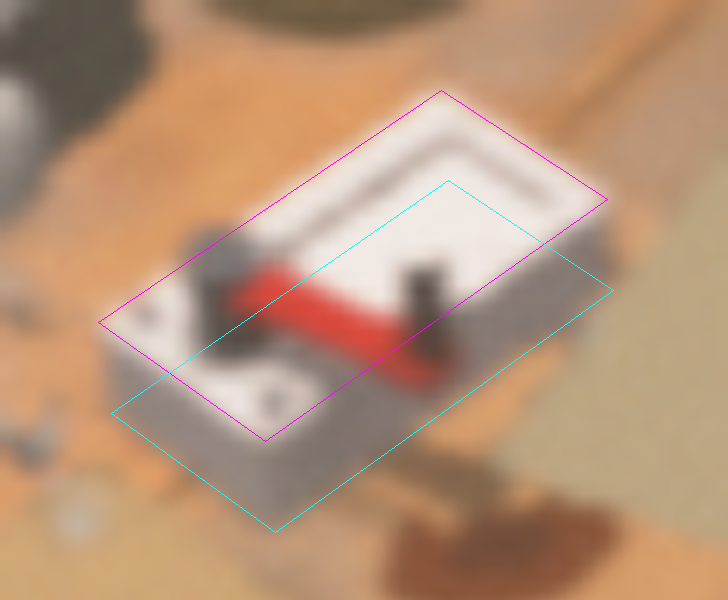

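```bash
python3 - <<'E'
import pickle
from h import *
D={n:pickle.load(open(n+"0.pkl","rb")) for n in("side","top")}
c=np.array((632.6,43.1));a=-1.7268;u=np.array([np.cos(a),np.sin(a)]);v=np.array([-u[1],u[0]])
def prof(n,f,e):
    pts=np.array([[proj(D[n],[*f(x,s),33]) for x in e] for s in S]);im=D[n]["frame"].mean(2)
    return np.mean([map_coordinates(im,[p[:,1],p[:,0]],order=3) for p in pts],0)
for n in D:
    S=np.linspace(-5,12,12);e=np.arange(40,66,1.5);p=prof(n,lambda x,s:c+u*x+v*s,e);print(n,"right",[(float(x),int(y)) for x,y in zip(e,p)])
    e=np.arange(-26,2,1.5);S=np.linspace(0,14,8);p=prof(n,lambda x,s:c+u*x+v*s,e);print(n,"left",[(float(x),int(y)) for x,y in zip(e,p)])
    S=np.linspace(0,38,20);e=np.arange(10,36,1.5);p=prof(n,lambda x,s:c+u*s+v*x,e);print(n,"far",[(float(x),int(y)) for x,y in zip(e,p)])
    S=np.linspace(22,44,20);e=np.arange(-36,-10,1.5);p=prof(n,lambda x,s:c+u*s+v*x,e);print(n,"near",[(float(x),int(y)) for x,y in zip(e,p)])
E
```

```text
side right [(40.0, 228), (41.5, 227), (43.0, 224), (44.5, 218), (46.0, 210), (47.5, 202), (49.0, 198), (50.5, 200), (52.0, 206), (53.5, 214), (55.0, 220), (56.5, 221), (58.0, 218), (59.5, 210), (61.0, 198), (62.5, 184), (64.0, 171), (65.5, 159)]
side left [(-26.0, 111), (-24.5, 114), (-23.0, 116), (-21.5, 118), (-20.0, 123), (-18.5, 130), (-17.0, 141), (-15.5, 154), (-14.0, 170), (-12.5, 186), (-11.0, 201), (-9.5, 212), (-8.0, 218), (-6.5, 222), (-5.0, 225), (-3.5, 226), (-2.0, 226), (-0.5, 225), (1.0, 225)]
side far [(10.0, 224), (11.5, 215), (13.0, 203), (14.5, 192), (16.0, 186), (17.5, 187), (19.0, 194), (20.5, 204), (22.0, 214), (23.5, 221), (25.0, 225), (26.5, 226), (28.0, 225), (29.5, 220), (31.0, 212), (32.5, 202), (34.0, 190), (35.5, 179)]
side near [(-36.0, 146), (-34.5, 161), (-33.0, 179), (-31.5, 197), (-30.0, 211), (-28.5, 221), (-27.0, 227), (-25.5, 229), (-24.0, 230), (-22.5, 231), (-21.0, 231), (-19.5, 231), (-18.0, 231), (-16.5, 231), (-15.0, 231), (-13.5, 231), (-12.0, 232), (-10.5, 232)]
top right [(40.0, 225), (41.5, 225), (43.0, 225), (44.5, 226), (46.0, 225), (47
[... 235 characters left out ...]
0, 224), (-18.5, 225), (-17.0, 218), (-15.5, 201), (-14.0, 183), (-12.5, 173), (-11.0, 176), (-9.5, 187), (-8.0, 200), (-6.5, 212), (-5.0, 221), (-3.5, 225), (-2.0, 226), (-0.5, 225), (1.0, 224)]
top far [(10.0, 228), (11.5, 228), (13.0, 223), (14.5, 212), (16.0, 198), (17.5, 186), (19.0, 179), (20.5, 180), (22.0, 188), (23.5, 201), (25.0, 213), (26.5, 220), (28.0, 218), (29.5, 208), (31.0, 192), (32.5, 174), (34.0, 157), (35.5, 142)]
top near [(-36.0, 106), (-34.5, 123), (-33.0, 149), (-31.5, 177), (-30.0, 200), (-28.5, 215), (-27.0, 221), (-25.5, 221), (-24.0, 219), (-22.5, 217), (-21.0, 217), (-19.5, 219), (-18.0, 222), (-16.5, 225), (-15.0, 226), (-13.5, 227), (-12.0, 226), (-10.5, 226)]
```

```bash
python3 - <<'E'
import pickle
from h import *
D={n:pickle.load(open(n+"0.pkl","rb")) for n in("side","top")}
s=D["side"]["frame"][155:220,245:315];t=D["top"]["frame"][155:230,255:300]
a=cv2.resize(s,None,fx=6,fy=6,interpolation=cv2.INTER_CUBIC);b=cv2.resize(t,None,fx=8,fy=8,interpolation=cv2.INTER_CUBIC)
H=600;o=np.zeros((H,a.shape[1]+b.shape[1],3),np.uint8);o[:a.shape[0],:a.shape[1]]=a;o[:b.shape[0],a.shape[1]:]=b
cv2.imwrite("pics/mir.png",o);print(o.shape)
for n,(x0,y0,x1,y1) in(("side",(245,155,315,220)),("top",(255,155,300,230))):
    d=D[n];f=d["frame"];h=cv2.cvtColor(f,cv2.COLOR_BGR2HSV);H,S,V=[h[...,i].astype(int) for i in range(3)]
    roi=np.zeros(f.shape[:2],bool);roi[y0:y1,x0:x1]=1
    for nm,m in(("yel",(H>20)&(H<34)&(S>130)&(V>60)),("blue",(H>100)&(H<130)&(S>110)&(V>60)),("red",((H<6)|(H>174))&(S>120)&(V>110)),("disc",(S<60)&(V>175))):
        for c,st,_ in blobs(f,roi&m,3): print(n,nm,c.round(1),st)
E
```

```text
(600, 780, 3)
side blue [297.7 197.8] [293 195  11   6  42]
side red [311.7 165. ] [309 163   6   6  25]
side red [277.8 197.8] [277 197   3   3   6]
side disc [297.8 159.5] [289 156  19   8  42]
side disc [298.5 171. ] [298 170   2   3   6]
side disc [299.9 183.3] [293 171  14  20 149]
side disc [313.5 173.5] [313 173   2   2   4]
side disc [266.6 187.3] [255 175  24  22 332]
side disc [311.3 176.7] [310 175   4   4   9]
side disc [282.8 198.5] [278 193  10  11  49]
top blue [271.1 217. ] [267 212   9  11  76]
top red [270.6 198.4] [270 196   2   5   8]
top disc [274.2 185. ] [265 174  21  21 249]
top disc [283.9 179.7] [282 177   5   7  17]
top disc [295.2 201.8] [294 201   3   3   6]
top disc [272.7 204.3] [272 204   2   2   3]
```

View pics/mir.png

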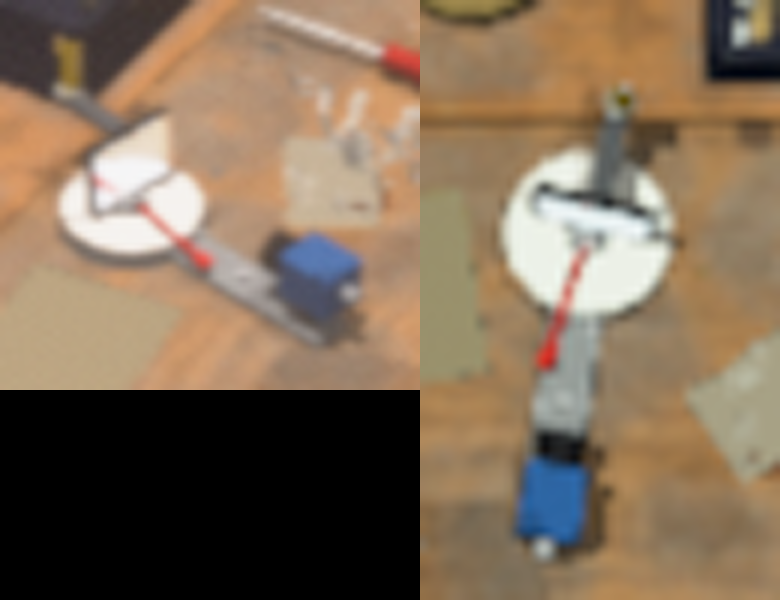

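```bash
python3 - <<'E'
import pickle
from h import *
D={n:pickle.load(open(n+"0.pkl","rb")) for n in("side","top")}
for n,p in(("top",(280.1,167.2)),):
    for z in(72,95,118): print("handle",n,z,onz(D[n],*p,z).round(1))
for z,p in((118,(256.3,161.2)),(95,(256.3,165.8)),(72,(256.3,170))): print("side handle",z,onz(D["side"],*p,z).round(1))
for z in(0,8,15): print("disc",z,onz(D["top"],276,184.1,z).round(1),onz(D["side"],267,189.2,z).round(1))
print("needle tip",onz(D["top"],270.6,199.3,12).round(1),onz(D["side"],278.8,198.3,12).round(1))
print("blue",tri(D["top"],(271.1,217),D["side"],(297.9,198)))
print("lens edge", onz(D["top"],255+140/8-.5,155+445/8-.5,45))
for z in (62,): print("red lever",onz(D["top"],220.6,174.5,z).round(1),onz(D["side"],221,212.7,z).round(1))
pk=np.array([629.6,23.8]);a=-1.7268;u=np.array([np.cos(a),np.sin(a)]);v=np.array([-u[1],u[0]])
hg=pk-64*u;print("hinge",hg,"pin",hg-64*v)
for z in(62,98): print("pin px",[proj(D[n],[*(hg-64*v),z]).round(1) for n in D],"hinge px",[proj(D[n],[*hg,z]).round(1) for n in D])
E
```

```text
handle top 72 [ 633.  -171.2   72. ]
handle top 95 [ 627.  -169.3   95. ]
handle top 118 [ 620.9 -167.4  118. ]
side handle 118 [ 627.  -165.3  118. ]
side handle 95 [ 628.  -165.9   95. ]
side handle 72 [ 630.1 -168.1   72. ]
disc 0 [ 574.3 -157.7   -0. ] [ 578.3 -165.     0. ]
disc 8 [ 572.6 -157.1    8. ] [ 573.1 -157.3    8. ]
disc 15 [ 571.1 -156.6   15. ] [ 568.6 -150.6   15. ]
needle tip [ 503.6 -132.3   12. ] [ 503.6 -134.2   12. ]
blue (array([ 420.01146317, -131.38884039,   57.25152291]), np.float64(0.1871869675558404))
lens edge [ 451.10182422 -136.12344514   45.        ]
red lever [602.8  84.1  62. ] [603.1  88.6  62. ]
hinge [639.54378637  87.0227895 ] pin [576.32099687  96.96657588]
pin px [array([225.6, 217.1]), array([217.5, 180.5])] hinge px [array([213.2, 208.5]), array([220.1, 166.2])]
pin px [array([224.8, 209.5]), array([216.7, 178.6])] hinge px [array([212.4, 201. ]), array([219.4, 164. ])]
```

```bash
cat >> h.py <<'E'
def down(yaw):
    y=np.array([np.cos(yaw),np.sin(yaw),0]);x=np.array([0,0,-1.]);return np.c_[x,y,np.cross(x,y)]
BA=-1.442;PA=-1.7268
E
python3 - <<'E'
from plant import robot
from h import *
for k in(np.pi/2,-np.pi/2):
    for nm,p,a in(("block",[465.7,313.9,10],BA),("pocket",[629.6,23.8,40],PA),("pin",[577,84,75],PA),("pin90",[577,84,75],PA+1.57),("shut",[617,-36,75],PA),("h0",[628,-168,95],-.25),("h1",[603.5,-208.8,95],-1.03)):
        q=robot.inverse_kinematics(p,down(a+k));print(k,nm,None if q is None else np.round(q,2))
E
```

```text
1.5707963267948966 block [ 0.48  0.52 -0.31  0.74  0.    1.92]
1.5707963267948966 pocket [-0.06  0.6  -0.07  0.9   0.    1.66]
1.5707963267948966 pin [ 0.04  0.48 -0.17  0.91  0.    1.76]
1.5707963267948966 pin90 [ 0.04  0.48 -0.17  0.91  0.    0.19]
1.5707963267948966 shut [-0.16  0.55 -0.07  0.96  0.    1.57]
1.5707963267948966 h0 [-0.36  0.59  0.07  1.05  0.   -0.11]
1.5707963267948966 h1 [-0.43  0.57  0.03  1.03  0.    0.6 ]
-1.5707963267948966 block [ 0.48  0.52 -0.31  0.74  0.   -1.22]
-1.5707963267948966 pocket [-0.06  0.6  -0.07  0.9   0.   -1.48]
-1.5707963267948966 pin [ 0.04  0.48 -0.17  0.91  0.   -1.38]
-1.5707963267948966 pin90 [ 0.04  0.48 -0.17  0.91  0.   -2.95]
-1.5707963267948966 shut [-0.16  0.55 -0.07  0.96  0.   -1.58]
-1.5707963267948966 h0 [-0.36  0.59  0.07  1.05  0.    3.03]
-1.5707963267948966 h1 [-0.43  0.57  0.03  1.03  0.   -2.54]
```

Grasp the block (+π/2 keeps the last joint near its present angle).

```bash
python3 - <<'E'
from plant import robot
from h import *
R=down(BA+np.pi/2)
robot.command_gripper(60)
robot.goto([465.7,313.9,110],R);print(robot.get_t())
robot.movel([465.7,313.9,9],max_speed=120)
print(robot.get_t(),robot.get_ft_force())
robot.command_gripper(30,50)
print(robot.get_t(),robot.get_opening(),robot.get_ft_force(),robot.get_tool_pos())
robot.movel([465.7,313.9,110],max_speed=150)
print(robot.get_t(),robot.get_opening(),robot.get_ft_force())
# hover near nest, in front (robot side)
P=np.array([629.6,23.8]);
robot.goto([*P,70],down(PA+np.pi/2))
import pickle
for n in("side","top"):
    d=robot.read_camera(n);pickle.dump(d,open(n+"1.pkl","wb"));cv2.imwrite(f"pics/{n}1.png",d["frame"])
print(robot.get_t(),robot.get_opening(),robot.get_tool_pos(),robot.get_ft_force())
s=cv2.imread("pics/side1.png")[170:250,190:290];t=cv2.imread("pics/top1.png")[145:195,205:265]
a=cv2.resize(s,None,fx=5,fy=5,interpolation=cv2.INTER_CUBIC);b=cv2.resize(t,None,fx=5,fy=5,interpolation=cv2.INTER_CUBIC)
o=np.zeros((400,800,3),np.uint8);o[:400,:500]=a;o[:250,500:800]=b;cv2.imwrite("pics/hov.png",o)
E
```

```text
3.5917
4.5833 [-0.54618434  0.44235239 -0.21282861]
4.9083 36.753688944880885 [-0.1391451  -0.14342209  5.73851064] [466.68273835 314.45664219  10.16636241]
5.7333 36.939553828259356 [-0.93458308  0.25289178 -2.22393966]
7.1 36.85326827882869 [628.95689184  25.42230867  69.8024334 ] [ 0.00325486 -0.05505982 -2.52505638]
```

View pics/hov.png

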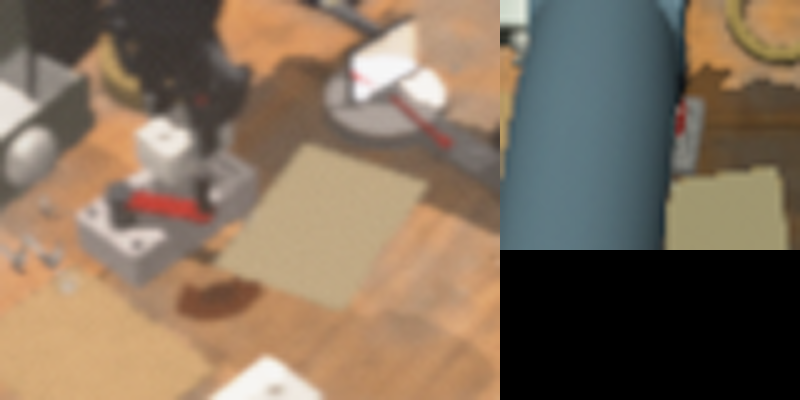

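```bash
python3 - <<'E'
from plant import robot
from h import *
import pickle
p=robot.get_tool_pos();R=robot.get_orientation();print(p,R.round(4).tolist(),robot.get_joint_velocities().round(4))
y=R[:2,1];ang=np.arctan2(y[1],y[0])-np.pi/2;print("u ang",ang)
d=pickle.load(open("side1.pkl","rb"));x0,y0=208,180;k=14
g=cv2.resize(d["frame"][y0:y0+42,x0:x0+40],None,fx=k,fy=k,interpolation=cv2.INTER_CUBIC)
u=np.array([np.cos(ang),np.sin(ang)]);v=np.array([-u[1],u[0]])
zb=p[2]-10.2
for z in(zb,zb+28):
    q=np.array([proj(d,[*(p[:2]+u*a*31+v*b*19),z]) for a,b in((1,1),(1,-1),(-1,-1),(-1,1))])
    cv2.polylines(g,[((q-[x0,y0]+.5)*k).astype(int)],True,(255,0,255),1)
cv2.imwrite("pics/hov2.png",g)
E
```

```text
[628.95689184  25.42230867  69.8024334 ] [[-0.0008, 0.9882, -0.1531], [0.0004, -0.1531, -0.9882], [-1.0, -0.0009, -0.0003]] [-0.0005 -0.0023  0.0029 -0.0023 -0.003   0.0007]
u ang -1.724545668942009
```

View pics/hov2.png

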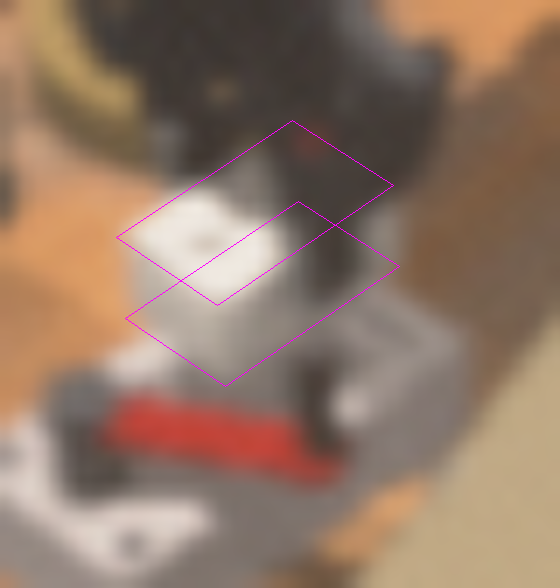

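```bash
python3 - <<'E'
from plant import robot
from h import *
import pickle
p=robot.get_tool_pos();ang=-1.7245
d=pickle.load(open("side1.pkl","rb"));zb=p[2]-10.2
for ch in(0,1,2):
    u,v,o=edges(d,p[:2],ang,62,38,zb+28,ch=(ch,)*4,skip={3:(-.4,-.05),1:(-.35,.35)},win=8)
    print(ch,[(round(x[0],2),round(x[1],3),round(x[2],2)) for x in o][1::2])
    u,v,o=edges(d,p[:2],ang,62,38,zb,ch=(ch,)*4,skip={3:(-.4,.1),1:(-.35,.35)},win=8)
    print(' bottom',ch,[(round(x[0],2),round(x[1],3),round(x[2],2)) for x in o][1::2])
E
```

```text
0 [(np.float64(29.66), np.float64(-0.095), np.float64(0.11)), (np.float64(18.94), np.float64(-0.069), np.float64(0.12))]
 bottom 0 [(np.float64(30.19), np.float64(0.032), np.float64(0.47)), (np.float64(28.3), np.float64(0.412), np.float64(1.56))]
1 [(np.float64(30.17), np.float64(-0.113), np.float64(0.24)), (np.float64(18.56), np.float64(-0.117), np.float64(0.11))]
 bottom 1 [(np.float64(31.98), np.float64(0.182), np.float64(0.87)), (np.float64(27.12), np.float64(0.394), np.float64(2.46))]
2 [(np.float64(30.35), np.float64(-0.194), np.float64(0.4)), (np.float64(18.52), np.float64(-0.135), np.float64(0.1))]
 bottom 2 [(np.float64(25.71), np.float64(-0.427), np.float64(0.45)), (np.float64(24.91), np.float64(0.279), np.float64(1.39))]
```

```bash
cat >> h.py <<'E'
def go(robot,xy,z,yaw,sp=60,tol=.25,it=3,off=None):
    """movel with correction of static error"""
    off=np.zeros(3) if off is None else off
    t=np.array([*xy,z],float)
    for i in range(it):
        robot.movel(t+off,down(yaw),max_speed=sp)
        e=t-np.array(robot.get_tool_pos()); 
        if abs(e[:2]).max()<tol: break
        off=off+np.array([*e[:2],0])
    return off
E
python3 - <<'E'
from plant import robot
from h import *
T=np.array([629.7,24.6])
off=go(robot,T,48,PA+np.pi/2);print(off,robot.get_tool_pos(),robot.get_t())
F0=np.array(robot.get_ft_force());print(F0)
for z in np.arange(46,33,-2):
    robot.movel([*(T+off[:2]),z],down(PA+np.pi/2),max_speed=30)
    F=robot.get_ft_force()-F0;p=robot.get_tool_pos();print(z,p.round(2),F.round(1),robot.get_opening())
    if F[2]>12: break
print(robot.get_t(),robot.get_ft_torque())
E
```

```text
[0.03949559 0.01698892 0.        ] [629.16414202  24.70297094  48.13856581] 8.1167
[-0.25287975 -1.40142041 -1.4491841 ]
46 [629.6   24.6   45.77] [-0.4  1.6 -1. ] 36.60663978471903
44 [629.55  24.63  43.75] [ 0.7  1.2 -0.4] 36.95725711217752
42 [629.58  24.6   41.81] [ 0.6  2.4 -1.6] 37.2550461266667
40 [629.6   24.57  39.82] [ 0.2  0.4 -0.9] 37.00032101663638
38 [629.57  24.59  37.78] [ 0.5  0.6 -0.7] 36.55565027768875
36 [629.91  24.54  36.03] [ 0.4  1.4 -1. ] 36.689804562026616
34 [630.19  24.94  35.28] [-1.   2.8  6.9] 36.9474696254667
9.8667 [-0.05647053  0.52656103 -0.05118843]
```

```bash
python3 - <<'E'
from plant import robot
from h import *
import pickle
robot.command_gripper(54)
print(robot.get_opening(),robot.get_ft_force())
robot.movel([629.7,24.6,130],max_speed=150)
# move aside for a clear view
robot.goto([470,-120,200],down(PA+np.pi/2))
for n in("side","top"):
    d=robot.read_camera(n);pickle.dump(d,open(n+"2.pkl","wb"));cv2.imwrite(f"pics/{n}2.png",d["frame"])
print(robot.get_t())
s=cv2.imread("pics/side2.png")[185:250,195:255];t=cv2.imread("pics/top2.png")[150:190,205:255]
a=cv2.resize(s,None,fx=6,fy=6,interpolation=cv2.INTER_CUBIC);b=cv2.resize(t,None,fx=8,fy=8,interpolation=cv2.INTER_CUBIC)
o=np.zeros((400,800,3),np.uint8);o[:390,:360]=a;o[:320,400:800]=b;cv2.imwrite("pics/seat.png",o)
E
```

```text
53.672260325684775 [-0.18399431 -0.61654309 -0.75455891]
11.975
```

View pics/seat.png

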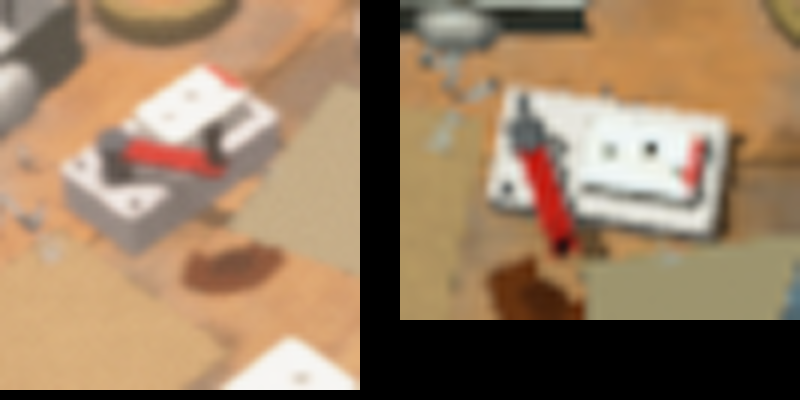

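```bash
python3 - <<'E'
import pickle
from h import *
D={n:pickle.load(open(n+"2.pkl","rb")) for n in("side","top")}
pk=np.array([629.6,23.8]);a=PA;u=np.array([np.cos(a),np.sin(a)]);v=np.array([-u[1],u[0]]);hg=pk-64*u
def pin(th,z=98): return [*(hg+64*(-v*np.cos(th)+u*np.sin(th))),z]
for z in(80,98): print(onz(D["top"],224.9,179.9,z).round(1),onz(D["side"],229.8,205.8,z).round(1))
for th in(.35,.45,.55): print(th,np.round(pin(th),1),[proj(D[n],pin(th)).round(1) for n in D],[proj(D[n],pin(th,62)).round(1) for n in D])
for n,(x0,y0,w,h) in(("side",(205,190,40,40)),("top",(210,155,40,30))):
    d=D[n];k=15;g=cv2.resize(d["frame"][y0:y0+h,x0:x0+w],None,fx=k,fy=k,interpolation=cv2.INTER_CUBIC)
    for th,c in((.35,(255,0,0)),(.5,(0,255,0))):
        q=[((proj(d,pin(th,z))-[x0,y0]+.5)*k).astype(int) for z in(62,98)]
        cv2.line(g,tuple(map(int,q[0])),tuple(map(int,q[1])),c,1)
    q=[((proj(d,[*hg,z])-[x0,y0]+.5)*k).astype(int) for z in(55,75)];cv2.line(g,tuple(map(int,q[0])),tuple(map(int,q[1])),(255,0,255),1)
    cv2.imwrite(f"pics/pin_{n}.png",g)
E
```

```text
[575.  64.  80.] [586.3  58.   80. ]
[570.9  62.7  98. ] [573.6  72.7  98. ]
0.35 [576.7  74.7  98. ] [array([228.7, 205.8]), array([222. , 178.5])] [array([229.4, 213.3]), array([222.7, 180.4])]
0.45 [578.3  68.5  98. ] [array([229.5, 204.6]), array([223.5, 178.2])] [array([230.1, 212.1]), array([224.2, 180.1])]
0.55 [580.4  62.5  98. ] [array([230. , 203.4]), array([225. , 177.7])] [array([230.6, 210.9]), array([225.6, 179.6])]
```

View pics/pin_side.png

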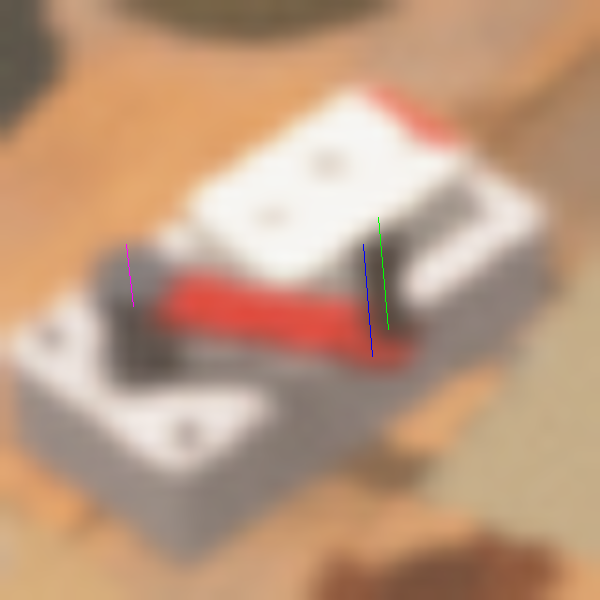

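View pics/pin_top.png

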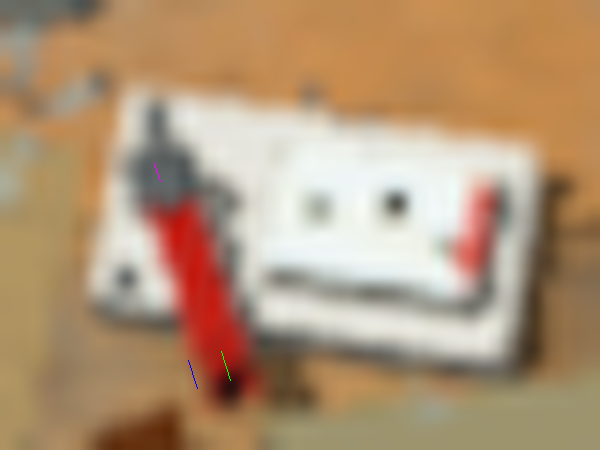

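```bash
python3 - <<'E'
import pickle
from h import *
D={n:pickle.load(open(n+"2.pkl","rb")) for n in("side","top")}
print(tri(D["side"],(230.5,208.2),D["top"],(224.7,180.4)))
print(onz(D["top"],224.7,180.4,70),onz(D["top"],224.7,180.4,80),onz(D["side"],230.5,208.2,80))
for n in D:
    d=D[n];x0,y0,x1,y1=(222,198,240,220) if n=="side" else (216,172,234,188)
    print(n);print(d["frame"].max(2)[y0:y1,x0:x1])
E
```

```text
(array([574.70524504,  65.75691432,  79.94399898]), np.float64(2.8686491724163212))
[575.09050059  65.5265114   70.        ] [572.84565676  64.79032843  80.        ] [576.72937029  66.3590647   80.        ]
side
[[228 231 239 243 245 246 246 246 246 243 237 232 221 203 184 176 169 168]
 [234 240 244 245 245 245 246 246 246 243 236 238 236 224 200 176 168 171]
 [244 246 246 242 230 233 243 246 246 245 244 244 242 230 206 183 176 176]
 [246 246 246 242 232 235 243 246 246 246 245 244 237 218 213 212 196 182]
 [246 246 246 246 245 245 246 246 246 246 242 226 200 186 209 227 224 207]
 [244 243 245 246 246 246 246 246 245 239 221 187 168 167 186 223 235 231]
 [236 234 243 246 246 246 245 241 226 199 177 164 165 173 190 220 236 236]
 [244 244 246 246 246 245 233 198 156 138 151 158 176 206 228 235 234 222]
 [245 246 246 246 243 228 181 130 105 112 147 181 213 231 236 225 201 172]
 [237 244 245 240 223 193 149 108  90 111 175 223 235 236 225 192 158 145]
 [217 227 224 210 186 172 144 108  90 129 208 233 231 215 181 156 145 139]
 [218 217 210 195 185 180 157 120  93 129 199 218 195 164 146 1
[... 1267 characters left out ...]
 91  93 115 127 118 106]
 [159 160 160 161 163 161 161 161 158 128 113 105  98  99 145 169 164 156]
 [164 166 167 169 169 167 169 152 105  49 123 124  99 101 133 172 187 188]
 [167 169 173 175 166 159 168 157 106  70 143 134  96  99  99 158 186 180]
 [165 161 157 151 131 122 156 174 153 137 156 146 127 127 128 157 170 162]
 [147 128 122 111 102 101 151 173 173 173 170 156 153 157 157 157 157 157]
 [118  98 102 101 101  98 130 151 168 177 175 143 143 157 157 157 157 156]
 [116 102 101 100  93  85  83  98 132 158 173 160 153 157 157 157 157 157]
 [126 102 102  96  81  72  72  72  80 116 164 173 161 157 156 157 157 157]
 [139 103 101  97  84  75  73  72  73  87 135 138 146 157 157 157 157 157]]
```

```bash
python3 - <<'E'
from plant import robot
from h import *
pk=np.array([629.6,23.8]);u=np.array([np.cos(PA),np.sin(PA)]);v=np.array([-u[1],u[0]]);hg=pk-64*u
P=np.array([577.,66.5]);d=P-hg;th=np.arctan2(d@u,-d@v);print("th",th,np.linalg.norm(d))
yaw=PA+np.pi+th
robot.command_gripper(45)
robot.goto([*P,150],down(yaw))
robot.movel([*P,72],max_speed=100)
print(robot.get_t(),robot.get_ft_force(),robot.get_tool_pos())
robot.command_gripper(8,25)
print(robot.get_t(),robot.get_opening(),robot.get_ft_force(),robot.get_tool_pos())
E
```

```text
th 0.4730682257657062 65.8248441150819
14.6333 [0.69709536 0.11812414 0.41746971] [577.60734065  66.45877084  72.68008245]
15.025 10.984293597638613 [-1.09970594 -0.25281308  3.34545038] [577.53761961  66.46086133  72.68463107]
```

Opening 11 mm: the pin is in the grip. Swing along the arc.

```bash
python3 - <<'E'
from plant import robot
from h import *
import pickle
pk=np.array([629.6,23.8]);u=np.array([np.cos(PA),np.sin(PA)]);v=np.array([-u[1],u[0]]);hg=pk-64*u
r=64.5
for th in list(np.arange(.6,1.5,.12))+[1.53,1.57,1.6,1.63]:
    P=hg+r*(-v*np.cos(th)+u*np.sin(th))
    robot.movel([*P,72],down(PA+np.pi+th),max_speed=70)
    F=np.array(robot.get_ft_force());p=np.array(robot.get_tool_pos());q=p[:2]-hg
    print(round(th,2),"act",round(np.arctan2(q@u,-q@v),3),F.round(1),round(robot.get_opening(),1))
    t=u*np.cos(th)+v*np.sin(th)
    if F[:2]@t<-12 and th>1.4: break
    if np.linalg.norm(F)>40: print("STOP");break
print(robot.get_t())
for n in("side",):
    d=robot.read_camera(n);pickle.dump(d,open(n+"3.pkl","wb"))
    cv2.imwrite("pics/s3.png",cv2.resize(d["frame"][175:250,190:290],None,fx=7,fy=7,interpolation=cv2.INTER_CUBIC))
E
```

```text
0.6 act 0.609 [-3.7 -2.1  6.3] 11.0
0.72 act 0.73 [-3.3 -2.1  6.6] 10.8
0.84 act 0.851 [-3.5 -3.3  5.8] 10.8
0.96 act 0.972 [-3.6 -3.2  6.8] 10.8
1.08 act 1.091 [-2.7 -4.3  5.8] 10.8
1.2 act 1.211 [-3.3 -4.8  6.6] 11.0
1.32 act 1.331 [-3.  -4.6  5.8] 10.7
1.44 act 1.451 [-1.5 -5.3  5.7] 10.8
1.53 act 1.541 [-2.2 -5.7  5.3] 11.2
1.57 act 1.575 [-2.1 -4.5  6.5] 11.2
1.6 act 1.579 [-6.2 -5.1  8.7] 11.0
1.63 act 1.581 [-10.5  -4.3  12. ] 10.8
18.1667
```

View pics/s3.png

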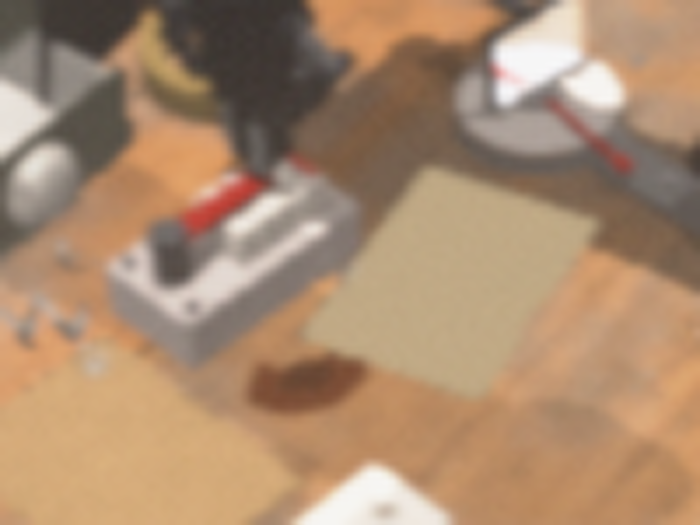

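```bash
python3 - <<'E'
from plant import robot
from h import *
import pickle
robot.command_gripper(32)
p=np.array(robot.get_tool_pos());robot.movel([p[0],p[1],145],max_speed=150)
P=np.array([628.5,-168.5]);yaw=-.22+np.pi/2
robot.goto([*P,150],down(yaw))
d=robot.read_camera("side");pickle.dump(d,open("side4.pkl","wb"))
cv2.imwrite("pics/s4.png",cv2.resize(d["frame"][145:230,200:320],None,fx=6,fy=6,interpolation=cv2.INTER_CUBIC))
d=robot.read_camera("top");pickle.dump(d,open("top4.pkl","wb"));cv2.imwrite("pics/t4.png",cv2.resize(d["frame"][140:220,205:325],None,fx=6,fy=6,interpolation=cv2.INTER_CUBIC))
print(robot.get_t(),robot.get_ft_force(),robot.get_tool_pos())
E
```

```text
20.5417 [-0.34026701  0.27493149 -0.75061398] [ 628.38837814 -167.67223714  149.61659246]
```

View pics/s4.png

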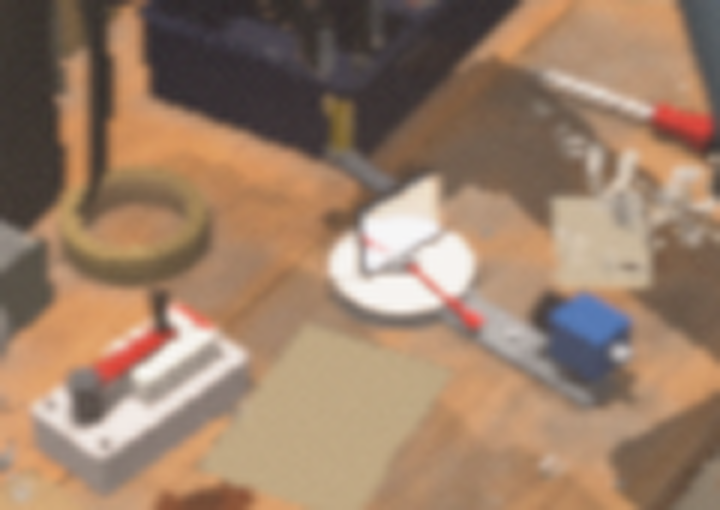

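View pics/t4.png

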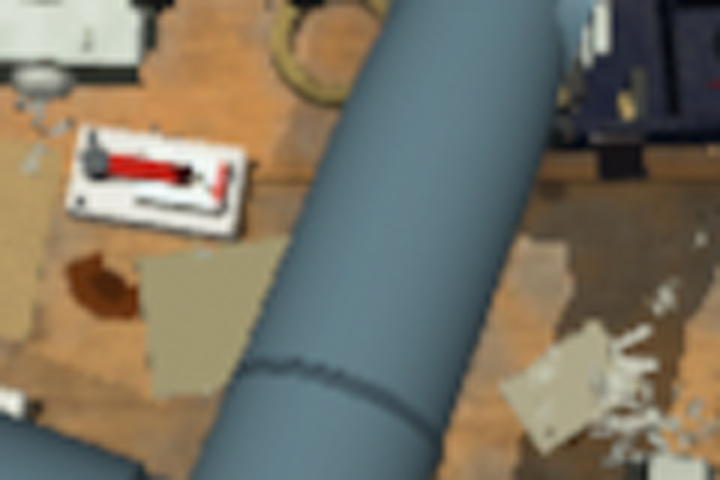

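```bash
python3 - <<'E'
import pickle
from h import *
D={n:pickle.load(open(n+"0.pkl","rb")) for n in("side","top")}
print(onz(D["side"],260.3,170.3,0), onz(D["top"],289.5,164.5,0),onz(D["top"],289.5,164.5,60))
print("wall top corner", onz(D["side"],200+360/6,145+95/6,60),onz(D["side"],200+360/6,145+95/6,90))
d=D["side"];cv2.imwrite("pics/tb.png",cv2.resize(d["frame"][90:215,190:330],None,fx=5,fy=4.8,interpolation=cv2.INTER_CUBIC))
d=D["top"];cv2.imwrite("pics/tbt.png",cv2.resize(d["frame"][115:205,255:375],None,fx=6,fy=6,interpolation=cv2.INTER_CUBIC))
E
```

```text
[ 668.35563907 -249.6830364     0.        ] [ 664.5475141 -219.5339006    0.       ] [ 648.30899663 -213.05189667   60.        ]
wall top corner [ 660.63581876 -237.8233874    60.        ] [ 637.80670412 -205.33124564   90.        ]
```

View pics/tb.png

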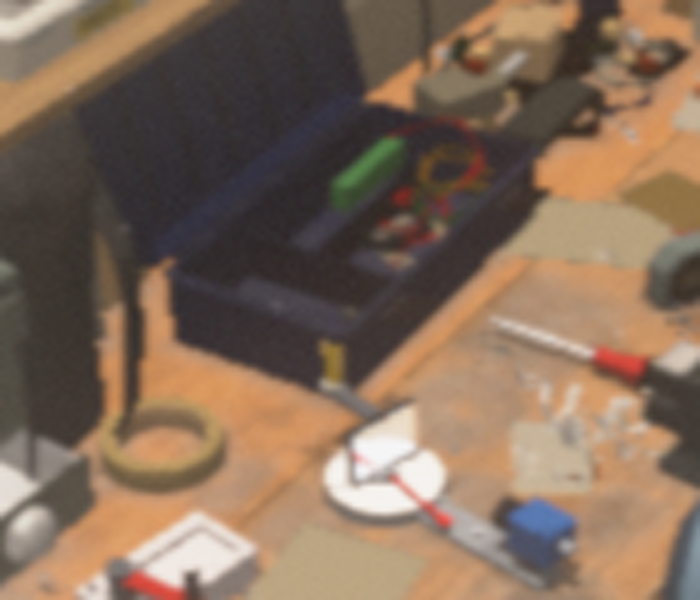

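View pics/tbt.png

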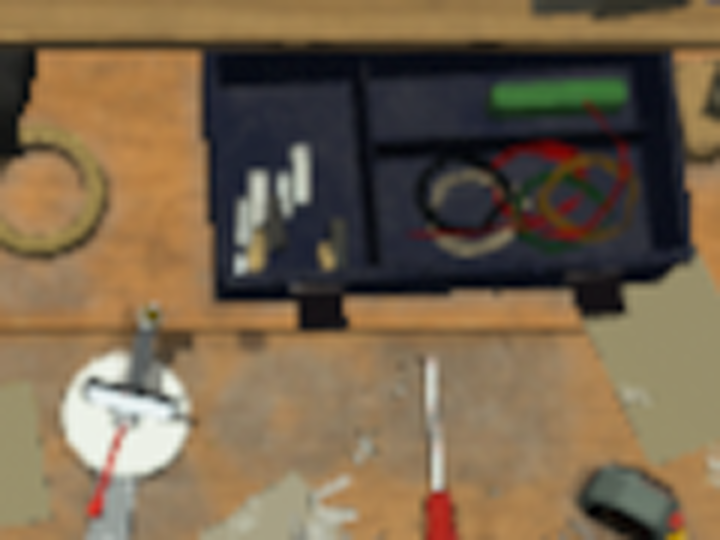

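```bash
python3 - <<'E'
from plant import robot
from h import *
P=np.array([628.5,-168.5]);yaw=-.22+np.pi/2
robot.command_gripper(45)
robot.movel([*P,130],max_speed=100)
for z in(118,105,92):
    robot.movel([*P,z],max_speed=50);F=np.array(robot.get_ft_force());print(z,F.round(1))
    if abs(F).max()>8: break
else:
    robot.command_gripper(6,40)
print(robot.get_t(),robot.get_opening(),robot.get_ft_force().round(1),robot.get_tool_pos().round(1))
E
```

```text
118 [ 0.2 -0.6 -0.6]
105 [ 0.3 -0.2 -0.1]
92 [-0.1  0.  -0.1]
22.7833 10.554810665296465 [-0.6  1.6  1.4] [ 628.8 -168.3   92.4]
```

```bash
cat >> h.py <<'E'
AX=np.array([572.9,-157.2])
def swing(robot,phi,r=58.5,z=92,sp=60):
    P=AX+r*np.array([np.cos(phi),np.sin(phi)])
    robot.movel([*P,z],down(phi+np.pi/2),max_speed=sp)
    p=np.array(robot.get_tool_pos());q=p[:2]-AX
    F=np.array(robot.get_ft_force());print(round(phi,3),"act",round(np.arctan2(q[1],q[0]),4),round(np.hypot(*q),1),F.round(1),round(robot.get_opening(),1))
E
python3 - <<'E'
from plant import robot
from h import *
import pickle
for phi in np.arange(-.3,-1.0,-.1): swing(robot,phi)
print(robot.get_t())
for n in("side","top"):
    d=robot.read_camera(n);pickle.dump(d,open(n+"5.pkl","wb"))
    x0,y0,w,h=(200,145,120,85) if n=="side" else(205,140,120,80)
    cv2.imwrite(f"pics/{n}5.png",cv2.resize(d["frame"][y0:y0+h,x0:x0+w],None,fx=6,fy=6,interpolation=cv2.INTER_CUBIC))
E
```

```text
-0.3 act -0.2897 56.9 [-4.2  3.7  5.7] 10.4
-0.4 act -0.3885 56.6 [-4.4  4.3  4.4] 10.5
-0.5 act -0.4874 56.4 [-2.7  6.2  4.6] 10.9
-0.6 act -0.5863 56.1 [-3.6  6.6  6.6] 10.5
-0.7 act -0.6857 55.8 [-4.5  6.4  6.4] 10.4
-0.8 act -0.7852 55.6 [-3.1  7.3  5.9] 10.8
-0.9 act -0.8849 55.3 [-3.3  8.8  6.2] 10.7
24.5333
```

View pics/side5.png

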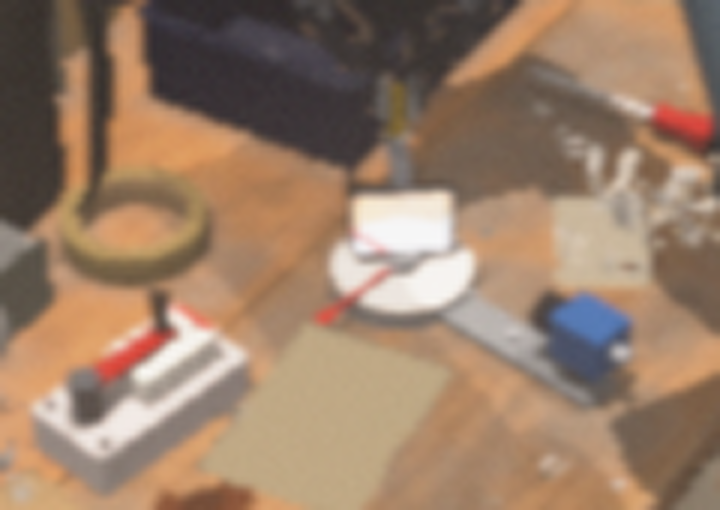

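View pics/top5.png

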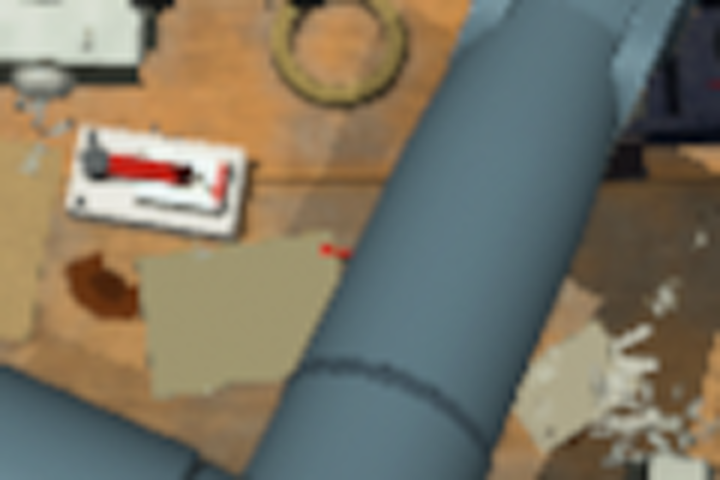

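```bash
cat >> h.py <<'E'
def needle(d,roi,z=11,s=90):
    x0,y0,x1,y1=roi;k=6
    g=cv2.resize(d["frame"][y0:y1,x0:x1],None,fx=k,fy=k,interpolation=cv2.INTER_CUBIC).astype(int)
    r=g[...,2]-np.maximum(g[...,0],g[...,1]);wd=r>s
    n,l,st,_=cv2.connectedComponentsWithStats(wd.astype(np.uint8))
    i=1+st[1:,4].argmax();yy,xx=np.nonzero(l==i);w=r[yy,xx]
    P=np.array([onz(d,x0+(a+.5)/k-.5,y0+(b+.5)/k-.5,z)[:2] for a,b in zip(xx,yy)])
    m=np.average(P,axis=0,weights=w);U,S,V=np.linalg.svd((P-m)*np.sqrt(w)[:,None],full_matrices=False)
    t=V[0];e=P[:, :]@t; far=P[np.argsort(abs((P-AX)@t))[-20:]].mean(0)
    t=t*np.sign((far-AX)@t);dist=(m-AX)@np.array([-t[1],t[0]])
    return dict(n=len(P),dir=float(np.arctan2(t[1],t[0])),mean=m.round(1),tip=far.round(1),off=round(float(dist),2),tipdir=float(np.arctan2(*(far-AX)[::-1])),mdir=float(np.arctan2(*(m-AX)[::-1])),tipr=float(np.hypot(*(far-AX))))
E
python3 - <<'E'
from h import *
import pickle
for f,roi in(("side0",(262,183,285,203)),("top0",(265,180,280,206)),("side5",(248,186,272,202)),("top5",(256,176,264,186))):
    d=pickle.load(open(f+".pkl","rb"))
    for z in(8,12):
        try: print(f,z,needle(d,roi,z,s=45))
        except Exception as e: print(f,e)
E
```

```text
side0 8 {'n': 1092, 'dir': 2.805403791294359, 'mean': array([ 526.9, -145.4]), 'tip': array([ 501.9, -134.8]), 'off': 4.08, 'tipdir': 2.8360430866661765, 'mdir': 2.891374918579136, 'tipr': 74.43533889435822}
side0 12 {'n': 1092, 'dir': 2.8054037912943586, 'mean': array([ 524.5, -141.6]), 'tip': array([ 499.6, -131.1]), 'off': 1.29, 'tipdir': 2.799025571964848, 'mdir': 2.8308542573532463, 'tipr': 77.83339107009952}
top0 8 {'n': 940, 'dir': 2.8056257353721006, 'mean': array([ 520.8, -136.7]), 'tip': array([ 498.6, -128.4]), 'off': -2.18, 'tipdir': 2.7721742953690343, 'mdir': 2.7666611594171404, 'tipr': 79.72583868689019}
top0 12 {'n': 940, 'dir': 2.8056257353721006, 'mean': array([ 520.1, -136.5]), 'tip': array([ 497.9, -128.2]), 'off': -2.15, 'tipdir': 2.772806506672233, 'mdir': 2.7676448651204746, 'tipr': 80.42498463226867}
side5 8 {'n': 1079, 'dir': 1.4329862972990477, 'mean': array([ 587.4, -104.1]), 'tip': array([590. , -81.1]), 'off': -7.11, 'tipdir': 1.349436190142377, 'mdir': 1.303401666871495, 'tipr': 78.03415556916647}
side5 12 {'n': 1079, 'dir': 1.4329862972990477, 'mean': array([ 584.8, -100.5]), 'tip': array([587.4, -77.5]), 'off': -4.0, 'tipdir': 1.390934734152811, 'mdir': 1.3638726550601332, 'tipr': 80.99465779789341}
top5 8 {'n': 407, 'dir': 1.416488257552351, 'mean': array([584.8, -86.8]), 'tip': array([585.9, -76.3]), 'off': -0.92, 'tipdir': 1.41091045698616, 'mdir': 1.403563370630276, 'tipr': 81.90046419128676}
top5 12 {'n': 407, 'dir': 1.416488257552351, 'mean': array([583.9, -86.7]), 'tip': array([585. , -76.3]), 'off': -0.03, 'tipdir': 1.4217938254027365, 'mdir': 1.4160509067123732, 'tipr': 81.83664058448252}
```

```bash
sed -i 's/^AX=.*/AX=np.array([572.7,-154.9])/; s/r=58.5/r=57.5/' h.py; python3 - <<'E'
from plant import robot
from h import *
import pickle
swing(robot,-.96);swing(robot,-1.02,sp=30)
robot.pause(.4);print(robot.get_t(),robot.get_tool_pos(),robot.get_ft_force())
for n,roi in(("side",(246,182,272,202)),("top",(254,172,266,186))):
    d=robot.read_camera(n);pickle.dump(d,open(n+"6.pkl","wb"))
    print(n,needle(d,roi,12,s=45))
    x0,y0,w,h=(200,160,90,75) if n=="side" else(205,140,120,80)
    cv2.imwrite(f"pics/{n}6.png",cv2.resize(d["frame"][y0:y0+h,x0:x0+w],None,fx=6,fy=6,interpolation=cv2.INTER_CUBIC))
E
```

```text
-0.96 act -0.9512 57.1 [-0.6  4.   3. ] 10.7
-1.02 act -1.0129 57.1 [-0.6  5.1  5. ] 10.6
25.55 [ 602.92618338 -203.31768358   92.29384206] [-1.51774679  4.61309268  5.43078082]
side {'n': 1737, 'dir': 1.8485810930732691, 'mean': array([ 645.7, -135.6]), 'tip': array([ 637.4, -105.2]), 'off': -75.52, 'tipdir': 0.6550647801837037, 'mdir': 0.2586895481611288, 'tipr': 81.57429161397246}
top {'n': 592, 'dir': 1.1734153312370932, 'mean': array([597.5, -91.8]), 'tip': array([603.3, -80.1]), 'off': 1.6, 'tipdir': 1.1823426606968659, 'mdir': 1.1970466113717615, 'tipr': 80.84253970135903}
```

View pics/side6.png

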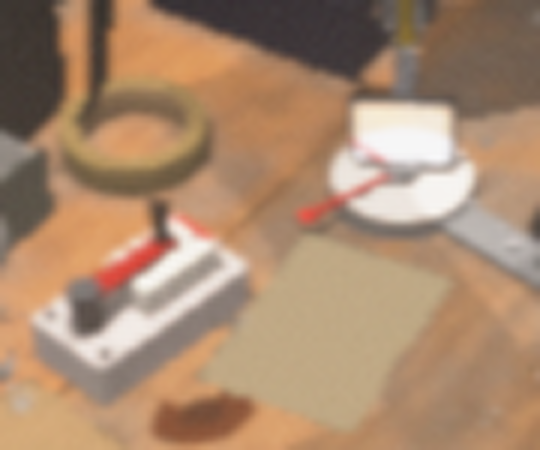

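View pics/top6.png

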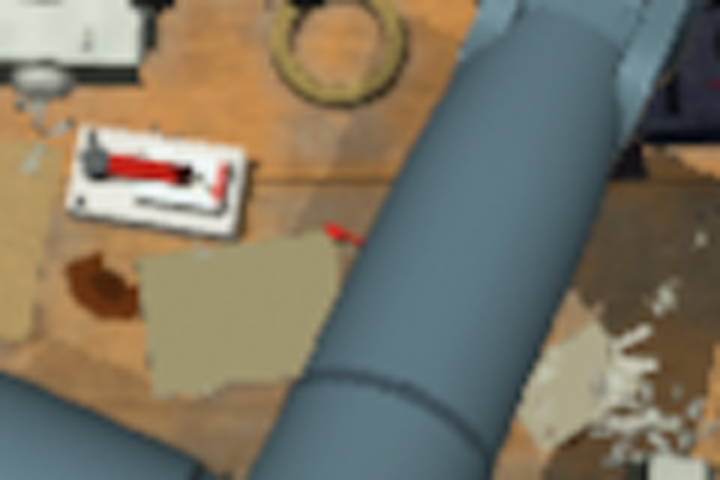

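```bash
python3 - <<'E'
from h import *
import pickle
for f,roi in(("side0",(262,183,285,203)),("top0",(265,180,280,206)),("side5",(248,186,272,202)),("top5",(256,176,264,186)),("side6",(247,186,267,199)),("top6",(256,174,266,184))):
    d=pickle.load(open(f+".pkl","rb"))
    for s in(60,80,100):
        try:r=needle(d,roi,12,s=s);print(f,s,r['n'],round(r['dir'],3),"tip",r['tip'],"tipdir",round(r['tipdir'],3),"m",r['mean'],"off",r['off'])
        except Exception as e: print(f,s,e)
D=pickle.load(open("side6.pkl","rb")),pickle.load(open("top6.pkl","rb"))
for d,n in zip(D,("side","top")): print(n,"dot",proj(d,[625.3,-6.5,43]),"axis",proj(d,[*AX,12]),"stripe end expected",proj(d,[625.3,-6.5,53]))
E
```

```text
side0 60 565 2.789 tip [ 500.7 -131.6] tipdir 2.829 m [ 513.9 -138. ] off 4.43
side0 80 352 2.786 tip [ 502.  -132.6] tipdir 2.836 m [ 512.2 -137.4] off 4.69
side0 100 145 2.694 tip [ 503.3 -133.3] tipdir 2.84 m [ 507.8 -135.8] off 10.87
top0 60 612 2.805 tip [ 498.4 -128.6] tipdir 2.801 m [ 514.1 -134.5] off 0.07
top0 80 360 2.8 tip [ 499.4 -128.8] tipdir 2.8 m [ 509.7 -133. ] off 0.47
top0 100 189 2.744 tip [ 500.3 -129.4] tipdir 2.802 m [ 505.9 -131.8] off 4.55
side5 60 569 1.437 tip [587.1 -79.2] tipdir 1.382 m [585.7 -92.8] off -4.67
side5 80 262 1.486 tip [586.8 -80.9] tipdir 1.383 m [586.3 -88.4] off -7.96
side5 100 128 1.53 tip [586.3 -82.7] tipdir 1.385 m [586.3 -87.4] off -10.87
top5 60 303 1.383 tip [585.6 -77.3] tipdir 1.406 m [583.9 -86.3] off 1.75
top5 80 190 1.357 tip [585.5 -78.5] tipdir 1.405 m [583.9 -85.8] off 3.64
top5 100 67 1.636 tip [584.6 -79.5] tipdir 1.414 m [584.9 -81.7] off -16.98
side6 60 901 1.231 tip [603.1 -81.6] tipdir 1.177 m [ 598.2 -101.3] off -6.14
side6 80 432 1.245 tip [603.5 -83.5] tipdir 1.163 m [600.6 -94.5] off -7.11
side6 100 174 1.337 tip [602.7 -84.9] tipdir 1.165 m [602.2 -90.1] off -13.66
top6 60 447 1.164 tip [602.7 -81.1] tipdir 1.185 m [597.6 -91.2] off 2.39
top6 80 297 1.169 tip [601.7 -82.5] tipdir 1.19 m [597.9 -90.2] off 2.15
top6 100 170 1.117 tip [601.1 -83.4] tipdir 1.193 m [598.6 -88.2] off 5.99
side dot [232.63700759 199.2092164 ] axis [266.73859987 188.80657107] stripe end expected [232.48274006 197.20138533]
top dot [241.85407228 170.53498442] axis [275.56003081 183.88024486] stripe end expected [241.79742714 169.96785906]
```

```bash
python3 - <<'E'
from h import *
import pickle
from scipy.optimize import least_squares
for f,bad in(("top0",[(40,115),(-40,60),(150,200)]),("side0",[]),("side6",[]),("side4",[])):
    d=pickle.load(open(f+".pkl","rb"));im=d["frame"][...,0].astype(float)
    for z in(4,8,12):
        c=np.array([572.8,-156.]);pts=[]
        for a in np.radians(np.arange(0,360,4)):
            e=np.linspace(30,60,121);q=np.array([proj(d,[*(c+r*np.array([np.cos(a),np.sin(a)])),z]) for r in e])
            pr=map_coordinates(im,[q[:,1],q[:,0]],order=3);g=-np.gradient(pr,e);k=g.argmax()
            if g[k]<5: continue
            w=np.clip(g,0,None)*(abs(e-e[k])<3);pts.append(c+(w*e).sum()/w.sum()*np.array([np.cos(a),np.sin(a)]))
        pts=np.array(pts)
        s=least_squares(lambda x:np.hypot(*(pts-x[:2]).T)-x[2],[*c,46],loss="soft_l1",f_scale=.7)
        r=abs(s.fun);print(f,z,len(pts),s.x.round(2),"med",np.median(r).round(2),(r<1.5).sum())
E
```

```text
top0 4 86 [ 575.89 -155.21   46.67] med 0.45 78
top0 8 86 [ 575.06 -154.98   46.6 ] med 0.41 80
top0 12 86 [ 574.22 -154.75   46.5 ] med 0.4 82
side0 4 82 [ 579.47 -162.94   47.37] med 0.23 70
side0 8 82 [ 576.89 -159.14   47.21] med 0.2 70
side0 12 82 [ 574.48 -155.41   47.15] med 0.24 69
side6 4 76 [ 579.44 -163.65   47.42] med 0.2 66
side6 8 75 [ 576.83 -159.77   47.18] med 0.23 63
side6 12 75 [ 574.27 -155.99   47.  ] med 0.3 60
side4 4 81 [ 579.33 -163.     47.36] med 0.35 70
side4 8 82 [ 576.8  -159.24   47.24] med 0.35 69
side4 12 82 [ 574.45 -155.54   47.22] med 0.36 68
```

```bash
python3 - <<'E'
from h import *
import pickle
u=np.array([np.cos(PA),np.sin(PA)]);v=np.array([-u[1],u[0]])
for f in("top2","side2"):
    d=pickle.load(open(f+".pkl","rb"))
    c,a=fit(d,(630,24.1),PA,62,38,53,ch=(1,0,0,0),win=6,useedges=(1,2,3) if 0 else (0,1,2,3))
    for ch in(0,1):
        _,_,o=edges(d,np.array([630.,24.1]),PA,62,38,53,ch=(ch,)*4,win=6);print(f,ch,[tuple(np.round(x,2)) for x in o])
    # stripe centroid
    h=d["frame"].astype(int);x0,y0,x1,y1=(236,160,250,180) if f=="top2" else (226,190,242,205)
    g=cv2.resize(d["frame"][y0:y1,x0:x1],None,fx=6,fy=6,interpolation=cv2.INTER_CUBIC).astype(int)
    r=g[...,2]-np.maximum(g[...,0],g[...,1]);yy,xx=np.nonzero(r>70)
    s=onz(d,x0+(xx.mean()+.5)/6-.5,y0+(yy.mean()+.5)/6-.5,53);q=s[:2]-[630,24.1];print("stripe",len(xx),s.round(1),q@u,q@v)
E
```

```text
c [634.19  27.9 ] ang -1.8531 res [(29.6, 0.069, 0.55), (29.7, -0.423, 1.47), (23.2, 0.036, 0.25), (22.4, -0.079, 0.47)]
top2 0 [(np.float64(26.67), np.float64(0.0), np.float64(0.31)), (np.float64(32.75), np.float64(-0.35), np.float64(0.6)), (np.float64(23.77), np.float64(0.0), np.float64(0.02)), (np.float64(19.71), np.float64(0.01), np.float64(0.63))]
top2 1 [(np.float64(26.76), np.float64(0.01), np.float64(0.32)), (np.float64(32.69), np.float64(-0.35), np.float64(0.73)), (np.float64(23.77), np.float64(0.0), np.float64(0.03)), (np.float64(19.62), np.float64(0.01), np.float64(0.61))]
stripe 268 [624.6  -4.1  53. ] 28.65782716546123 -0.984391381974621
  c [629.82  27.9 ] ang -1.7668 res [(29.4, 0.033, 0.18), (29.3, -0.145, 0.08), (21.0, 0.032, 0.1), (21.0, -0.037, 0.12)]
side2 0 [(np.float64(26.74), np.float64(0.02), np.float64(0.09)), (np.float64(33.04), np.float64(-0.17), np.float64(0.11)), (np.float64(20.23), np.float64(-0.01), np.float64(0.12)), (np.float64(21.7), np.float64(-0.01), np.float64(0.14))]
side2 1 [(np.float64(26.64), np.float64(0.03), np.float64(0.09)), (np.float64(33.19), np.float64(-0.19), np.float64(0.1)), (np.float64(20.71), np.float64(-0.01), np.float64(0.27)), (np.float64(22.1), np.float64(-0.01), np.float64(0.17))]
stripe 323 [625.4  -5.9  53. ] 30.370759562555627 0.1205852739157551
```

```bash
sed -i 's/^AX=.*/AX=np.array([574.2,-155.1])/; s/r=57.5/r=56.3/' h.py; python3 - <<'E'
from plant import robot
from h import *
import pickle
swing(robot,-1.028,sp=20)
robot.pause(.5);p=robot.get_tool_pos();q=p[:2]-AX;print(np.arctan2(q[1],q[0]),robot.get_t(),robot.get_ft_force().round(1),robot.get_opening())
tgt=np.arctan2(-6.7+155.1,625.2-574.2);print("target",tgt)
for n,roi in(("side",(247,186,267,199)),("top",(256,174,266,184))):
    A=[];T=[]
    for i in range(3):
        d=robot.read_camera(n)
        r=needle(d,roi,14,s=60);A.append(r['dir']);T.append(r['tipdir'])
    pickle.dump(d,open(n+"7.pkl","wb"));print(n,np.mean(A),np.mean(T))
    cv2.imwrite(f"pics/{n}7.png",cv2.resize(d["frame"][150:230,205:325] if n=="side" else d["frame"][140:220,205:325],None,fx=6,fy=6,interpolation=cv2.INTER_CUBIC))
E
```

```text
-1.028 act -1.0269 56.1 [-1.3  3.5  4.7] 10.7
-1.0264124316052987 26.4 [-1.6  4.8  4.9] 10.540879168144274
target 1.2397755824948558
side 1.3311883346779119 1.2368993881602453
top 1.231600494319508 1.2403690517438042
```

View pics/side7.png

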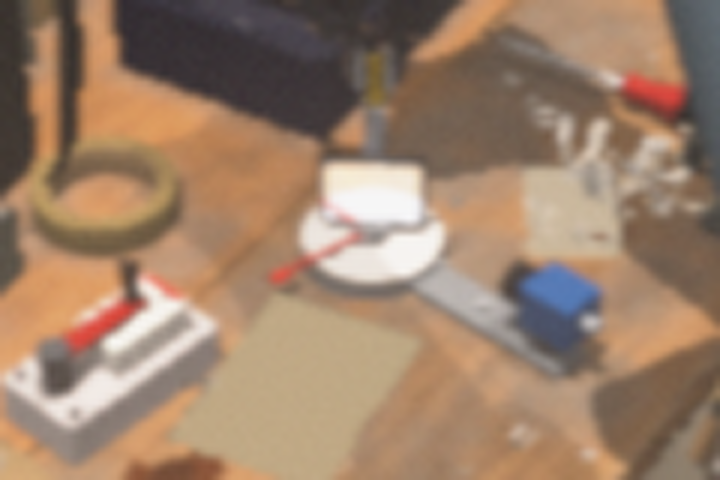

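```bash
python3 - <<'E'
from plant import robot
robot.finish_job();print(robot.get_t(),robot.get_tool_pos())
E
```

```text
the job is handed in; nothing more can be done
the job is handed in; nothing more can be done
```

I set the middle-sized block in the nest pocket with its red-dotted end towards the mirror, then swung the red lever shut. I turned the mirror by its yellow handle until the needle pointed at the dot, and handed in at about 26.4 s of 58 s, still holding the handle.

**Last checks**
- **Block:** it went down to the pocket floor with under 7 N, and the pictures show it seated with its red stripe on the mirror side.
- **Lever:** the gripper stopped at about 1.58 rad, with force building as I pushed on, which matches the 1.571 stop. The last picture still shows the lever shut over the block.
- **Mirror:** the needle tip points at 1.237 (side view) and 1.240 rad (top view), against 1.240 worked out for the dot. The handle angle is −1.026 rad, against −1.027 from the midway rule. The force at the gripper was about 7 N.

**What disagreed or went differently**
- **Needle line:** a line fitted to the whole needle in the last side picture gave 1.33 rad. I trusted the tip instead, because that fit gave unsteady results in the side pictures; the same fit in the top view gave 1.232.
- **Handle grip:** the pin sits about 4 mm off the middle of the pads, going by the 60 mm circle.
- **Lever nudge:** the open lever moved by about 0.3 rad when I released the block, probably pushed by the opening fingers. It did no harm, since I shut it next.

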